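Close the loaded battery cassette and lift it out by its side catches

ROBOT

A 7-joint arm with a two-finger parallel gripper is mounted at the origin on the work surface. World frame = base frame: x ahead of the robot, y to its left, z up, the work surface at z = 0. Lengths are in mm, angles in rad, forces in N, time in s.
With the tool pointing down it reaches from about 400 to 875 mm from the base axis. Payload 19.3 kg.
Tool frame: the origin (TCP) lies at the very end of the fingers, on their centre line; the grasp point (between the pads) lies 19 mm behind it (grip_point_offset is the z of the grasp point in the tool frame, in mm); z points along the fingers, x is the direction in which the jaws open and shut, and the axes are right-handed (so a half turn about z gives the same grasp; the last joint's range is limited). The gripper opens to 85 mm and grips with 20 to 120 N. Pads are 22 mm wide; open, the fingers measure 114 mm over their backs; the gripper's body (76 mm by 85 mm) begins 54 mm behind the grasp point. The pads swing forward as they close: fully open they stand 13 mm farther back than shut.
Start: joints at [-1.214, 0.521, -0.036, 1.599, 0.021, 1.021, -0.113], TCP at [258.742, 568.918, 231.291] pointing down, gripper open.
Joint ranges: [-2.91, 2.91], [-0.3, 2.13], [-1.5, 1.42], [0.17, 2.43], [-1.26, 4.41], [0.16, 1.93], [-2.52, 2.52]. Speed limits (rad/s): [1.89, 1.89, 2.39, 2.39, 3.01, 3.01, 3.01].

INTERFACE

Orientations are given as a 3x3 rotation matrix whose columns are the frame's x, y, z axes.
In Python, from workcell import movep, movel, goto_joints, open_gripper, clamp, wait, inverse_kinematics, read_state, camera, PlanningError, finish_job, grip_point_offset gives the robot as it stands. Calls block until the motion is done:
- movep(position, orientation): joint-space move of the TCP to a pose.
- movel(position, frame=None, max_speed=150, guard=None): straight line of the TCP; frame=None keeps the orientation; max_speed is the mean speed in mm/s. With guard (N) it stops when the force on the tool has changed by that much, and returns True; else False.
- goto_joints(angles): joint-space move.
- open_gripper() and clamp(): open the fingers fully, or close them until they stop; the grip force is fixed at half the most.
- wait(seconds).
- inverse_kinematics(position, orientation): joint angles nearest the present ones, or None.
- read_state(): the state.
- camera(name): name is "side" or "top"; returns a dict with "image" (420x560x3 uint8, blue, green, red), "range_z" (420x560 float32, mm along the optical axis (not along the pixel's ray), 0 where there is no reading), "fx", "fy", "cx", "cy" (pixels), "cam_to_world" (4x4, takes a point from camera to world coordinates). Camera axes: x right, y up, looking along -z (the intrinsics and any distortion apply to the point x, -y, -z); pixel columns grow to the right and rows downward; lengths in mm; the calibration is good to about 2 mm. A picture is of the moment at which its call begins.
A pose or a line that the arm cannot do raises PlanningError and nothing moves.
- finish_job(): hands the job in, once; it reports no verdict.
The state is a dict: "time": time; "qpos": joint angles; "qvel": joint speeds; "joint_efforts": joint torques, N m; "eef_pos": TCP position; "tool_rot": TCP orientation; "ft_force": force on the tool from outside, world axes, zero at the start; "torque": the same for the moment, N m; "finger_gap": finger opening in mm.
Only numpy, scipy, OpenCV 4.12 (cv2) and the standard library are available. Lean on these libraries where they do the work, as an engineer would, in place of code of your own. Each camera call takes 0.05 s, during which the arm holds its last target. There are 200 camera calls.

TASK

Two identical battery cassettes sit latched in black docks on the desk; only one has the chrome battery cell lying in it. Slide that loaded cassette's cover fully shut, then squeeze its two opposed side catches together between the fingers and lift it level out of its dock, with the cover still shut and the cell inside. Finish while still holding it squeezed and still, its underside more than 10 cm above the desk; leave the empty cassette seated in its dock, and do not disturb the other things on the desk.

Things in the scene. Friction and masses are not known exactly. Their poses are not given: they have to be found in the camera images.
- cassette: The loaded cassette: grey carrier 96 (x) x 40 (y) mm, 30 wide at its waist, 50 high with the cover (60 at the cover's ridge), about 0.27 kg with cell. Origin: centre of its underside; z up, x along its length; its -x end faces roughly towards the robot. A white spring catch stands at the middle of its +y and its -y side. Latched in the dock, underside 6 mm above the desk, 1.5 mm play.
- catch_left_pad (a point): Point to pinch on the +y catch: outer face of its upright slab, at (0, 27, 34) mm in the cassette's frame when not pressed; axes as the cassette's. The slab is 26 wide (x), 5 thick, from 3 to 44 mm above the cassette's underside; from 16 mm up it is above the dock.
- catch_right_pad (a point): Same point on the -y catch, at (0, -27, 34) mm in the cassette's frame when not pressed. Over the outer faces the two catches measure 54 mm at rest and 42 mm when both are pressed home.
- catch_left (a joint): How far the +y catch is pressed in towards the cassette's middle: 0 at rest, 0.006 m at its stop. Its spring takes 2.4 N to start, 6 N at the stop; its tooth clears the dock's lip from 0.0035 m (more if the cassette stands off-centre in its play), so squeeze to the stops and keep squeezing. It springs out when let go.
- catch_right (a joint): The same for the -y catch.
- cover (a joint): How far the loaded cassette's cover is open: 0 fully shut, up to 0.055 m. It is 96 x 40 x 3 mm, its top face 50 mm above the cassette's underside; it slides along the cassette's x (opens to -x, shuts to +x against a stop at 0) with about 1.5 N of friction and stays where it is left.
- cover_ridge (a point): Centre of the raised ridge on the loaded cassette's cover: 10 (x) x 30 (y) x 10 high. It is 55 mm above the cassette's underside, at x = -42 mm in the cassette's frame when shut (farther to -x by the opening). The ridge ends 1 mm from the cover's -x edge, with free air behind it: push it there towards +x, or pinch it.
- cell: Chrome cylindrical battery cell, 21 diameter x 66 long plus a 3 mm nub, loose in the loaded cassette's trough and lying along its x, 0.07 kg. Origin on its lower side, at 22 mm above the cassette's underside.
- dock: Black dock of the loaded cassette, fixed to the desk, 116 (x) x 84 (y), 22 mm high. Origin: centre of its underside; axes as the cassette's. A lip on its +y and -y side catches a tooth at the foot of each catch, so the cassette comes out, straight up, only while both catches are squeezed in. Above the lips (22 mm) there is free room beside the catches.
- spare_cassette: The other, identical but empty cassette, its cover open too, latched in its own dock. Leave it there. Origin: centre of its underside.
- spare_dock: The identical fixed dock of the empty cassette. Origin: centre of its underside.
- breadboard: Yellow breadboard lying on the desk, 55 x 165 x 9 mm, bystander. Origin: centre of its underside.
- suction_holder: Black rubber suction holder standing on the desk, 64 mm across, 44 high, bystander. Origin: centre of its underside.
- magnifier: Steel swing arm magnifier on a round pivot base, to the left, fixed, up to 0.28 m high, bystander. Origin: centre of its base's underside; its lens is 0.21 m from there along its +x.

How it is judged (in metres and radians):
On the way, in this order (a step that is already met when the one before it is completed fails the run):
1. the loaded cassette's cover is slid shut while the cassette sits in its dock (value of joint cover below 0.003 m and z of cassette in the frame of dock below 0.012 m), for 0.2 s.
2. both side catches are squeezed in by the fingers with the cassette still in its dock (value of joint each of catch_left, catch_right above 0.0035 m and contact force between the fingers and cassette above 2 N and z of cassette in the frame of dock below 0.012 m), for 0.05 s.
3. the cassette is lifted out of its dock by the squeezed catches (value of joint each of catch_left, catch_right above 0.003 m and height (world z) of cassette above 0.06 m and contact force between cassette and dock below 0.1 N), for 0.2 s.
At the end, for the whole second after the job is handed in: Loaded cassette held still (under 3 cm/s) by the fingers alone, both catches squeezed in over 3 mm, underside over 10 cm above the desk, within 0.3 rad of level, cover within 4 mm of shut, cell inside (origins within 35 mm), empty cassette still seated in its dock (height (world z) of cassette above 0.1 m and angle between cassette's own z axis and vertical below 0.3 rad and linear speed of cassette below 0.03 m/s and value of joint each of catch_left, catch_right above 0.003 m and contact force between the fingers and cassette above 2 N and value of joint cover below 0.004 m and distance between cell and cassette below 0.035 m and contact force between cassette and dock below 0.1 N and contact force between cassette and spare_dock below 0.1 N and contact force between cassette and spare_cassette below 0.1 N and contact force between cassette and magnifier below 0.1 N and z of spare_cassette in the frame of spare_dock below 0.012 m); the arm keeps its last pose, push and grip.
It fails at once if the loaded cassette is forced up out of its dock, or let go, without both catches squeezed in (z of cassette in the frame of dock above 0.012 m and value of joint any of catch_left, catch_right below 0.002 m).
It fails at once if the empty cassette is pulled out of place (distance of spare_cassette from where it was at the start of the episode above 0.012 m).
It fails at once if the breadboard is shifted more than 2 cm (distance of breadboard from where it was at the start of the episode above 0.02 m).
It fails at once if the suction holder is shifted or knocked over (distance of suction_holder from where it was at the start of the episode above 0.02 m or angle between suction_holder's own z axis and vertical above 0.5 rad).
It fails at once if the magnifier is bumped by the robot (contact force between any of the arm, the fingers and magnifier above 5 N).
It also fails if it takes over 42 s, if anything falls off the work surface, if the arm or the gripper's body presses on something with over 40 N, if the wrist force passes 120 N, or if a joint passes its speed limit or range.

## Working session

There is one attempt and no reset: what is moved stays moved. The work goes in short steps, each a Python script; the robot and the scene stay as the last script left them, time stands still between calls to the robot, and variables do not carry over. Pictures are saved under pics/ and viewed, about 8 in all and at most 12, crops included, and the job is handed in when it is done.

```bash
mkdir -p pics; ls; cat > h.py <<'E'
import numpy as np, cv2
from workcell import *
def shot(name):
    c=camera(name); return c
def world(c):
    z=c["range_z"]; h,w=z.shape; u,v=np.meshgrid(np.arange(w),np.arange(h))
    P=np.stack([(u-c["cx"])/c["fx"]*z,-(v-c["cy"])/c["fy"]*z,-z,np.ones_like(z)],-1)
    W=(P@np.array(c["cam_to_world"]).T)[...,:3]; W[z<=0]=np.nan; return W
E
python3 - <<'E'
from h import *
import pickle
d={}
for n in("top","side"):
    c=camera(n); d[n]=c; cv2.imwrite(f"pics/{n}0.png",c["image"])
    print(n,{k:v for k,v in c.items() if k not in("image","range_z")})
pickle.dump(d,open("d0.pkl","wb"))
s=read_state(); print(s, grip_point_offset)
E
```

```text
pics
top {'fx': 458.40760133732994, 'fy': 458.40760133732994, 'cx': 270.4825398040522, 'cy': 206.1342138631227, 'cam_to_world': array([[-2.71848457e-02,  9.87330063e-01, -1.56334035e-01,
         3.83938051e+02],
       [-9.99574221e-01, -2.85072054e-02, -6.22225365e-03,
         1.48209487e+02],
       [-1.06000645e-02,  1.56098320e-01,  9.87684643e-01,
         1.32066742e+03],
       [ 0.00000000e+00,  0.00000000e+00,  0.00000000e+00,
         1.00000000e+00]])}
side {'fx': 411.9766143299384, 'fy': 411.9766143299384, 'cx': 284.2464801595685, 'cy': 208.7941473854481, 'cam_to_world': array([[ 9.18292418e-01,  2.52135717e-01, -3.05232068e-01,
         3.11093857e+02],
       [-3.95436139e-01,  5.46713649e-01, -7.38061275e-01,
        -5.13030785e+02],
       [-1.92170711e-02,  7.98455863e-01,  6.01746573e-01,
         6.13293793e+02],
       [ 0.00000000e+00,  0.00000000e+00,  0.00000000e+00,
         1.00000000e+00]])}
{'time': 0.1, 'qpos': array([-1.21419232,  0.52199469, -0.03634225,  1.59993821,  0.02118737,
        1.02108645, -0.11278924]), 'qvel': array([-0.00037565, -0.0002021 , -0.00076074,  0.00025766,  0.00173781,
        0.00093797,  0.00050333]), 'joint_efforts': array([ 5.40859808e-03, -9.28483558e+01,  1.98496185e+00, -3.70537162e+01,
        1.82598241e-02,  5.33529615e-03, -6.62008893e-05]), 'eef_pos': array([258.62343692, 568.65405194, 230.76258542]), 'tool_rot': array([[ 4.13958151e-01,  9.10295833e-01, -3.81818831e-04],
       [ 9.10295318e-01, -4.13958324e-01, -9.69948445e-04],
       [-1.04099711e-03,  5.39501717e-05, -9.99999457e-01]]), 'ft_force': array([0.32864472, 0.41123351, 0.25443363]), 'torque': array([ 0.02135777,  0.01458007, -0.03316773]), 'finger_gap': 85.38091029643782} -18.700000000000003
```

View pics/top0.png

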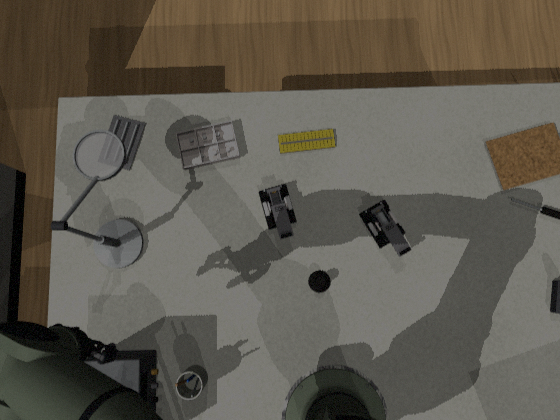

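View pics/side0.png

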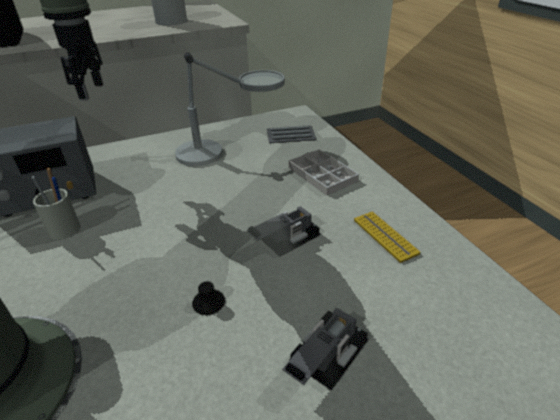

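The top view shows two docked cassettes at about (278,210) and (385,227), the suction holder at (319,281), the breadboard at (307,140) and the magnifier at left. The side view shows the same cassettes at (290,228) and (330,345). I'll enlarge both to find the cell.

```bash
python3 - <<'E'
from h import *
import pickle
d=pickle.load(open("d0.pkl","rb"))
t,s=d["top"]["image"],d["side"]["image"]
def cr(i,x,y,w=80,h=60,k=5): 
    g=cv2.resize(i[y:y+h,x:x+w],None,fx=k,fy=k,interpolation=cv2.INTER_CUBIC); return np.clip(g.astype(float)*1.8,0,255).astype(np.uint8)
m=np.vstack([np.hstack([cr(t,238,180),cr(t,345,195)]),np.hstack([cr(s,245,195),cr(s,285,298,106,80,4)[:300,:400]])])
cv2.imwrite("pics/crop0.png",m)
for n,rois in(("top",[(250,175,55,70),(352,190,68,70)]),):
    W=world(d[n]); print(n,np.isnan(W).mean())
    for x,y,w,h in rois:
        P=W[y:y+h,x:x+w].reshape(-1,3); print(np.nanpercentile(P[:,2],[5,50,90,95,99,100]))
        for lo,hi in((15,35),(45,59),(60,75)):
            q=P[(P[:,2]>lo)&(P[:,2]<hi)]
            if len(q)>5:
                r=cv2.minAreaRect(q[:,:2].astype(np.float32)); print(lo,len(q),q.mean(0),r)
E
```

```text
top 0.0040391156462585035
[-5.81015553 -0.14624404 52.60615535 55.27740216 60.76622536 71.76352207]
15 472 [595.98113923 139.01394731  21.92839987] ((590.5938720703125, 137.56378173828125), (112.44712829589844, 79.88922882080078), 13.931617736816406)
45 555 [559.68669877 129.82721459  53.13207404] ((567.0035400390625, 130.97930908203125), (146.31199645996094, 53.602874755859375), 15.687655448913574)
60 47 [507.60383305 118.25989593  63.93727663] ((539.3943481445312, 126.14749908447266), (89.3092041015625, 35.33772659301758), 15.98230266571045)
[-5.80415118 -0.43056206 51.65872724 54.86859063 60.54698432 69.88767906]
15 436 [ 533.30917629 -152.93253809   21.40618038] ((531.3621826171875, -161.55226135253906), (111.90764617919922, 81.53749084472656), 28.19102668762207)
45 626 [ 504.59192647 -175.94776635   52.76080953] ((507.7616882324219, -172.7669677734375), (148.89724731445312, 54.4757080078125), 26.045557022094727)
60 51 [ 454.92382685 -202.95744858   63.66836809] ((481.4731140136719, -187.06736755371094), (87.38594055175781, 39.2984504699707), 28.523406982421875)
```

View pics/crop0.png

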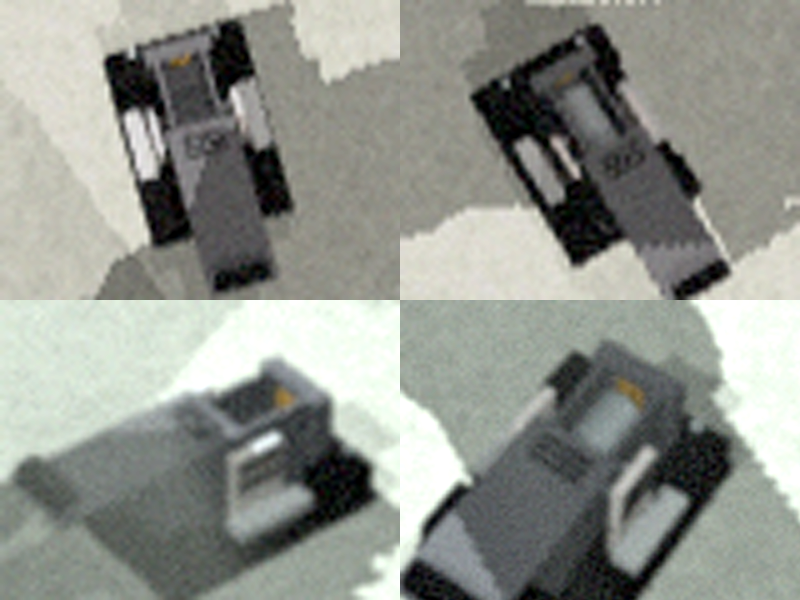

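The right-hand cassette (crop top right and bottom right) holds the chrome cell; the left one is empty. So the loaded cassette is the one near (531,-161). Next I refine its yaw and check IK and obstacle clearances.

```bash
cat >> h.py <<'E'
def fit(W,c0,yaw,n=3):
    """refine yaw / centre line from the raised (z 48-60) points of cover, and return local extents"""
    for _ in range(n):
        a=np.array([np.cos(yaw),np.sin(yaw)]); b=np.array([-a[1],a[0]])
        P=W.reshape(-1,3); u=(P[:,:2]-c0)@a; v=(P[:,:2]-c0)@b
        m=(P[:,2]>47)&(P[:,2]<72)&(abs(v)<24)&(u>-110)&(u<-18)
        bins=np.arange(-100,-18,6); xs=[];ms=[];ws=[]
        for k in bins:
            q=v[m&(u>=k)&(u<k+6)]
            if len(q)>8: xs.append(k+3);ms.append((q.max()+q.min())/2);ws.append(np.ptp(q))
        p=np.polyfit(xs,ms,1); yaw+=np.arctan(p[0]); c0=c0+b*p[1]
    return c0,yaw,np.median(ws),np.ptp(np.array(ms)-np.polyval(p,xs))
E
python3 - <<'E'
from h import *
import pickle
d=pickle.load(open("d0.pkl","rb"))
W=world(d["top"])
c,yaw,w,r=fit(W,np.array([531.4,-161.3]),np.radians(27.5)); print(c,np.degrees(yaw),"width",w,r)
a=np.array([np.cos(yaw),np.sin(yaw)]); b=np.array([-a[1],a[0]])
for n in("top","side"):
    P=world(d[n]).reshape(-1,3); P=P[np.linalg.norm(P[:,:2]-c,axis=1)<140]
    u=(P[:,:2]-c)@a; v=(P[:,:2]-c)@b; z=P[:,2]
    for nm,m in(("raised",(z>45)&(abs(v)<18)),("ridge",(z>61)&(abs(v)<22)&(u<0)),("catch+",(z>38)&(z<58)&(v>21)&(v<34)&(abs(u)<25)),("catch-",(z>38)&(z<58)&(v<-21)&(v>-34)&(abs(u)<25)),("dock",(z>16)&(z<28)&(abs(v)<60)&(abs(u)<75))):
        if m.sum()>3: print(n,nm,m.sum(),"u",np.percentile(u[m],[1,50,99]).round(1),"v",np.percentile(v[m],[1,50,99]).round(1),"z",np.median(z[m]).round(1))
m=W[90:275,45:160].reshape(-1,3); m=m[(m[:,2]>60)&(m[:,2]<320)]; print("magn",np.nanmin(m,0),np.nanmax(m,0),"min r",np.linalg.norm(m[:,:2],axis=1).min())
R=np.array([[b[0],-a[0]*-1,0],[b[1],a[1],0],[0,0,-1.]]); print(np.linalg.det(R))
def at(u,v,z): return [*(c+a*u+b*v),z]
for p in((200,400,320),at(-136,0,150),at(-58,0,58),at(0,0,30),at(0,0,190)):
    for s in(1,-1):
        S=R*np.array([s,s,1]); print(np.round(p),s,inverse_kinematics(list(p),S))
E
```

```text
[ 531.57294378 -161.63175082] 28.56399526055262 width 39.01163612254402 2.308821802888703
top raised 580 u [-99.  -40.3  46.5] v [-17.5   0.2  17.4] z 53.7
top ridge 43 u [-99.8 -95.  -30.7] v [-14.9   1.6  20.1] z 64.0
top catch+ 27 u [-11.8   0.1  12.7] v [22.4 25.5 27.8] z 46.9
top catch- 22 u [-11.5   1.3  11.6] v [-27.6 -24.7 -21.7] z 46.3
top dock 387 u [-55.4   8.8  55.3] v [-40.   20.5  40.3] z 20.5
side raised 1777 u [-98.4 -39.1  48.5] v [-17.5  -0.7  17.3] z 57.0
side ridge 171 u [-98.4 -94.2 -87.9] v [-13.7  -0.2  15.5] z 66.8
side catch+ 63 u [-19.8   5.3  14.7] v [21.1 24.6 28.6] z 50.6
side catch- 95 u [-11.3  -0.5  14.8] v [-26.7 -25.  -21.2] z 49.7
side dock 1005 u [-54.3  -6.6  57.4] v [-39.1 -26.1  41. ] z 23.0
magn [484.23348152 520.20718849  60.72862198] [770.76362666 661.86887327 284.28484272] min r 763.8275569538126
0.9999999999999999
[200 400 320] 1 [-1.00690405  0.14577923 -0.26186593  1.91258171  0.0424609   1.08850553
  0.78351327]
[200 400 320] -1 [-1.64371009  0.13922661  0.45771792  1.94035977 -0.06969495  1.07719532
 -2.22903284]
[ 412. -227.  150.] 1 [ 0.88929982  0.46516223 -0.65817341  2.04900845  0.41064151  0.75779379
  2.04765314]
[ 412. -227.  150.] -1 [-0.32356945  0.63091659  0.99816675  2.10528816 -0.75013437  0.8142915
  0.07024452]
[ 481. -189.   58.] 1 [ 0.31895982  0.61634579 -0.07861878  2.00794583  0.09140636  0.5205627
  2.24474188]
[ 481. -189.   58.] -1 [-0.02384827  0.66333852  0.39251583  2.02567025 -0.47511467  0.54088415
 -0.36545327]
[ 532. -162.   30.] 1 [ 0.26898713  0.70612704 -0.11211725  1.91203245  0.14384546  0.5310634
  2.12860807]
[ 532. -162.   30.] -1 [-0.09376222  0.75912423  0.403761    1.93144374 -0.53582616  0.5581881
 -0.39891948]
[ 532. -162.  190.] 1 [ 0.03478306  0.47011865  0.21026978  1.83620073 -0.12638972  0.84818303
  2.37597712]
[ 532. -162.  190.] -1 [-0.31676578  0.57184862  0.73108895  1.85340175 -0.47933585  0.90027184
 -0.43044464]
```

Both views agree within about 2 mm: dock extents are symmetric and the cover is about 39 mm wide. Now I retract inward, away from the magnifier, and push the cover shut.

```bash
cat >> h.py <<'E'
c=np.array([531.57,-161.63]); yaw=np.radians(28.56)
a=np.array([np.cos(yaw),np.sin(yaw)]); b=np.array([-a[1],a[0]])
S=np.array([[-b[0],-a[0],0],[-b[1],-a[1],0],[0,0,-1.]])
def at(u,v,z): return [*(c+a*u+b*v),z]
def loc(): 
    p=read_state()["eef_pos"]; d=p[:2]-c; return np.round([d@a,d@b,p[2]],1)
E
python3 - <<'E'
from h import *
print(np.linalg.det(S))
movep([200,400,300],read_state()["tool_rot"])
clamp()
movep(at(-136,0,130),S)
movel(at(-136,0,54)); print(loc(),read_state()["time"],read_state()["finger_gap"])
print(movel(at(-70,0,54),max_speed=60,guard=12),loc(),read_state()["ft_force"])
print(movel(at(-50,0,54),max_speed=15,guard=9),loc(),read_state()["ft_force"],read_state()["time"])
d=camera("side"); cv2.imwrite("pics/push.png",cv2.resize(d["image"][270:400,250:420],None,fx=4,fy=4))
E
```

```text
0.9999999999999999
[-136.    -0.2   54.5] 4.7417 -0.1195533294964709
False [-70.2   0.1  54. ] [-0.17661822 -0.70273881 -0.12749166]
True [-54.9   0.   53.8] [-1.69717161 -0.77636049  2.80906445] 6.975
```

View pics/push.png

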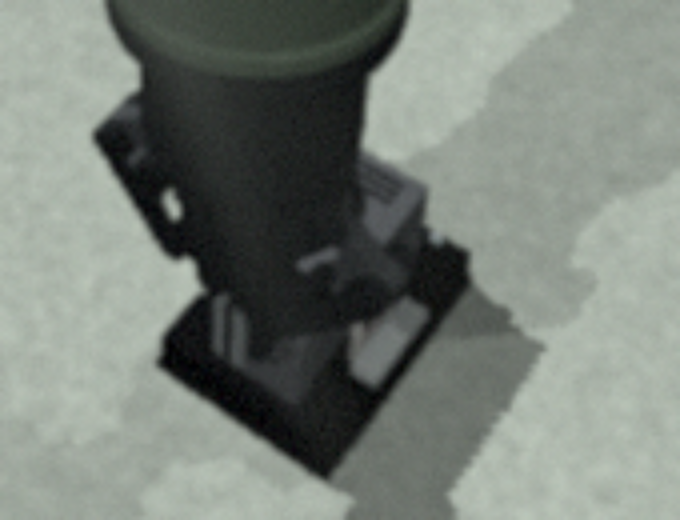

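The fingertips are at the -x end of the cassette, and the cover's lettered end is now at the far end (about 395,185), so it looks shut. I back off and measure it.

```bash
python3 - <<'E'
from h import *
wait(0.2)
movel(at(-85,0,54)); movel(at(-150,0,200),max_speed=250)
open_gripper()
for n in("top","side"):
    d=camera(n); P=world(d).reshape(-1,3); P=P[np.linalg.norm(P[:,:2]-c,axis=1)<90]
    if n=="top": cv2.imwrite("pics/t1.png",np.clip(cv2.resize(d["image"][190:265,345:425],None,fx=6,fy=6)*1.5,0,255).astype(np.uint8))
    u=(P[:,:2]-c)@a; v=(P[:,:2]-c)@b; z=P[:,2]
    for nm,m in(("raised",(z>49)&(z<75)&(abs(v)<18)),("ridge",(z>61)&(z<75)&(abs(v)<22)&(u<0)),("catch+",(z>38)&(z<58)&(v>22)&(v<34)&(abs(u)<25)),("catch-",(z>38)&(z<58)&(v<-22)&(v>-34)&(abs(u)<25)),("dock",(z>16)&(z<28)&(abs(v)<60)&(abs(u)<75))):
        if m.sum()>3: print(n,nm,m.sum(),"u",np.percentile(u[m],[1,50,99]).round(1),"v",np.percentile(v[m],[1,50,99]).round(1),"z",np.median(z[m]).round(1))
print(read_state()["time"],read_state()["finger_gap"])
E
```

```text
top raised 433 u [-45.3   0.8  48.2] v [-17.1   0.7  17.5] z 54.8
top ridge 37 u [-45.5 -39.9 -35.6] v [-14.3  -1.2  14.8] z 64.5
top catch+ 23 u [-10.5   1.5  13.6] v [22.3 25.8 27.2] z 46.8
top catch- 17 u [-10.3   1.9  13.8] v [-27.9 -25.  -22.9] z 48.6
top dock 377 u [-55.7  -1.4  55.3] v [-40.2  19.4  39.8] z 20.3
side raised 915 u [-44.7   8.9  50.9] v [-17.9  -4.9  17.4] z 57.3
side ridge 74 u [-44.2 -40.2 -33.7] v [-14.   -7.5   0.8] z 66.4
side catch- 81 u [-9.9  1.5 16.2] v [-26.6 -25.4 -22.1] z 48.6
side dock 994 u [-54.3 -18.1  57.3] v [-39.1 -26.2  37.6] z 22.9
9.25 85.29521947209855
```

View pics/t1.png

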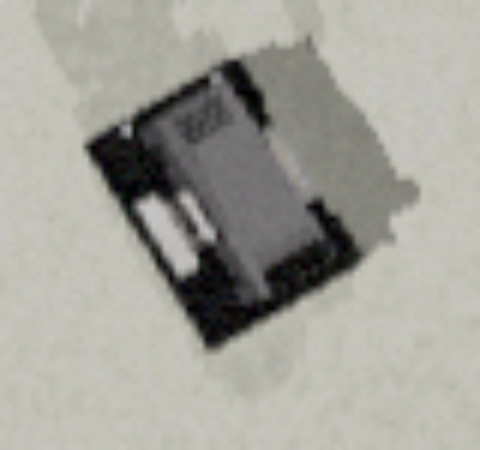

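The cover is shut: the ridge moved from u≈-95 to about -40 and the carrier is fully covered, with a common +1 mm bias in u. Next is the grasp; the fingertips recede 2–4 mm at this gap, so TCP z=22 keeps them above the lip.

```bash
python3 - <<'E'
from h import *
movep(at(1,0,140),S)
print(movel(at(1,0,22),max_speed=80,guard=10),loc())
f0=read_state()["ft_force"]; clamp(); wait(0.2); s=read_state()
print(loc(),s["finger_gap"],s["ft_force"]-f0,s["torque"],s["time"])
d=camera("side"); cv2.imwrite("pics/grip.png",np.clip(cv2.resize(d["image"][270:400,250:420],None,fx=4,fy=4)*1.5,0,255).astype(np.uint8))
E
```

```text
False [ 1.2 -0.1 22.4]
[ 1.1  0.3 22.9] 39.646396737039304 [-5.80303156  5.37261784 22.15728459] [1.26378802 1.27928419 0.01125654] 12.2833
```

View pics/grip.png

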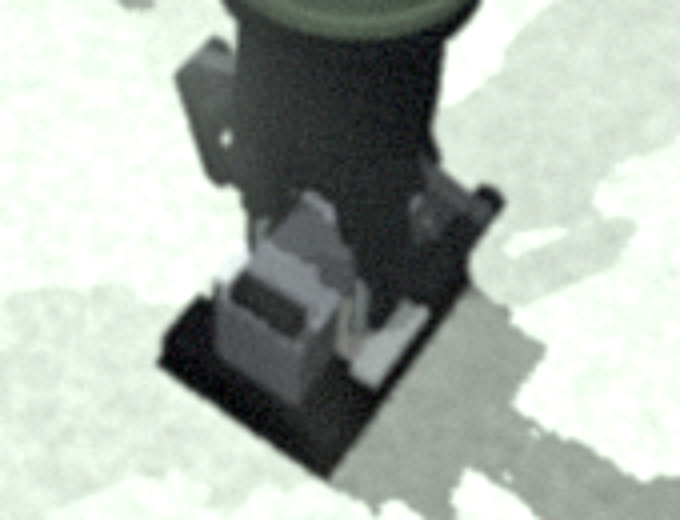

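The fingers are on both catches (the right one is visible at about 350,320) and the gap is 39.6 mm, i.e. at the stops. Fz is +22 N from the pads swinging down as they close. Now a slow lift.

```bash
python3 - <<'E'
from h import *
p=read_state()["eef_pos"]
def st(): s=read_state(); print(loc(),round(s["finger_gap"],2),s["ft_force"].round(1),s["time"])
movel(at(1,0,25),max_speed=15); st()
movel(at(1,0,40),max_speed=30); st()
d=camera("side"); cv2.imwrite("pics/lift.png",np.clip(cv2.resize(d["image"][250:400,250:420],None,fx=4,fy=4)*1.5,0,255).astype(np.uint8))
E
```

```text
[ 1.   0.  24.9] 39.22 [-0.3  0.8 -2.6] 12.6833
[ 1.1  0.1 40. ] 38.96 [ 0.5  0.  -1.6] 13.3333
```

View pics/lift.png

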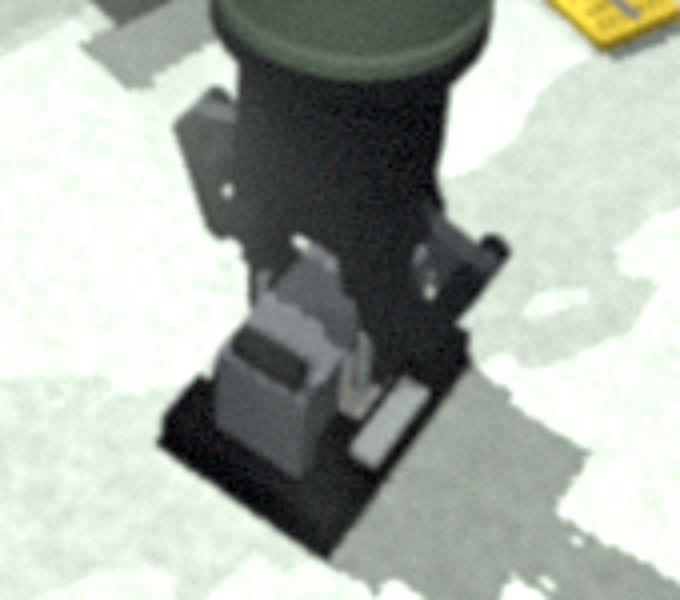

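The cassette is rising level with the fingers (more of its front face shows above the dock), and the load is about 2–2.6 N as expected. I continue up.

```bash
python3 - <<'E'
from h import *
movel(at(1,0,160),max_speed=60); wait(1); s=read_state()
print(loc(),s["finger_gap"],s["ft_force"].round(1),s["time"])
im=[]
for n in("side","top"):
    d=camera(n); W=world(d)
    if n=="side": im=d["image"]; cv2.imwrite("pics/up.png",np.clip(cv2.resize(im[150:400,200:450],None,fx=2.4,fy=2.4)*1.5,0,255).astype(np.uint8))
    P=W.reshape(-1,3); u=(P[:,:2]-c)@a; v=(P[:,:2]-c)@b
    m=(P[:,2]>130)&(P[:,2]<230)&(u<-20)&(u>-75)&(abs(v)<24); print(n,m.sum(),"u",np.percentile(u[m],[1,50,99]).round(1),"z",np.percentile(P[m,2],[1,50,99]).round(1))
    m=(P[:,2]>45)&(P[:,2]<75)&(abs(P[:,0]-567)<85)&(abs(P[:,1]-131)<60); print("spare raised",m.sum(),P[m].mean(0).round(1))
E
```

```text
[  1.   0. 160.] 39.1134322535981 [ 0.4 -0.6 -2.9] 16.5333
side 1124 u [-45.5 -43.6 -20.4] z [144.7 183.8 205. ]
spare raised 728 [552.7 129.   56.6]Traceback (most recent call last):
  File "<stdin>", line 9, in <module>
    return _quantile_unchecked(
        a, q, axis, out, overwrite_input, method, keepdims, weights)
    return _ureduce(a,
                    func=_quantile_ureduce_func,
    ...<5 lines>...
                    overwrite_input=overwrite_input,
                    method=method)
    r = func(a, **kwargs)
    result = _quantile(arr,
                       quantiles=q,
    ...<2 lines>...
                       out=out,
                       weights=wgt)
    slices_having_nans = np.isnan(arr[-1, ...])
                                  ~~~^^^^^^^^^
IndexError: index -1 is out of bounds for axis 0 with size 0
```

View pics/up.png

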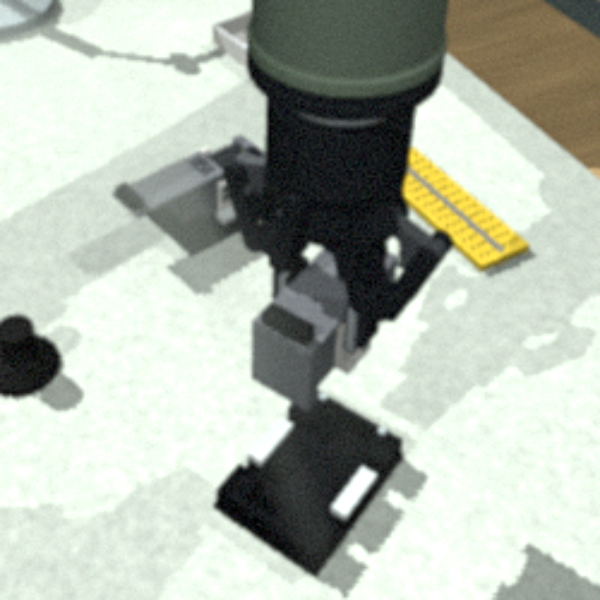

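The cassette is held level and clear of its dock. Its cover is shut with the ridge at the near end (about 285,325), its underside is at about 144 mm, and the spare is still seated. Handing in.

```bash
python3 -c "
from workcell import *
print(finish_job())"
```

```text
the job is handed in; nothing more can be done
None
```

I slid the loaded (right-hand) cassette's cover shut, squeezed both catches and lifted the cassette level out of its dock. I handed the job in at about 17 s of the 42 s, with the cassette still held squeezed; no verdict is reported.

**Last checks**
- **Height:** the underside was about 14 cm above the desk.
- **Grip:** the finger gap held steady at 39.1 mm. That is below the 42 mm stop width by about 3 mm, which I put down to finger flex, so I take both catches to be at their stops.
- **Load:** about 2.9 N on the tool, against about 2.65 N expected for the cassette with its cell.
- **Cover:** the ridge was at about -42 mm along the cassette, which is the shut position.
- **Bystanders:** in the last side picture the empty cassette was seated in its dock, and the breadboard and suction holder showed no sign of being moved. I judged the breadboard and holder by eye only.

**Not confirmed**
- **Top camera:** the final check from it failed with an error because it had no readings of the cassette there, probably because the gripper hid it. Those last checks rest on the side view only.
- **Cell:** it cannot be seen under the shut cover, so I infer it is inside from the load.
- **Closing force:** the fingers pressed down with about 22 N as they closed, more than I expected. It went away as soon as the lift began.

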